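# Fit the spare V-block into the test fixture

## Robot

A 6-joint arm with a two-finger parallel gripper is mounted at the origin on the work surface. World frame = base frame: x ahead of the robot, y to its left, z up, the work surface at z = 0. Lengths are in mm, angles in degrees, forces in N, time in s.
With the tool pointing down it reaches from about 350 to 925 mm from the base axis. Payload 6.4 kg.
Tool frame: the origin (TCP) lies midway between the tips of the shut fingers; the grasp point (between the pads) lies 19 mm behind it; z points along the fingers, y is the direction in which the jaws open and shut (so a half turn about z gives the same grasp; the last joint's range is limited). The gripper opens to 85 mm and grips with 20 to 120 N. Pads are 22 mm wide; open, the fingers measure 114 mm over their backs; the gripper's body (76 mm by 85 mm) begins 54 mm behind the grasp point. The pads swing forward as they close: fully open they stand 13 mm farther back than shut.
Start: joints at [-73.86, 14.043, 89.255, -0, 76.702, -9.975], TCP at [286.124, -583.65, 231.29] pointing down, gripper open.
Joint ranges: [-179.41, 179.41], [-58.25, 129.5], [7.25, 145.43], [-54.29, 234.29], [11.92, 165.04], [-157.13, 157.13]. Speed limits (degrees/s): [147.25, 147.25, 180, 180, 180, 180].

## Interface

Orientations are given as a 3x3 rotation matrix whose columns are the frame's x, y, z axes.
In Python, from cell import state, vision, r gives the robot as it stands.
- The arm moves only by the tool move_arm, never from a script. Its argument "motion" is a list of rows, each a list of 6 numbers: the shift along the world's x, y, z in mm, then the turn, a rotation vector about the world's x, y, z in rad. A call has 1 to 8 rows; each row is the pose to reach, as a shift and turn from the pose commanded when the call began; what a row does not reach only later rows make up. A row lasts 1/10 s, in which the tool goes at most 50 mm and 8.59 degrees, less where a joint would pass 70% of its speed; a pose out of reach is approached as far as the arm can. A call with a gripper value outside its range is refused whole. "fingers" is the finger opening in mm, from 0 to 85.4, set as the call begins (left out, the last holds). The fingers move at their own pace and stop on an object; the grip force is fixed at half the most. Time passes only in rows, so rows that repeat a pose let the fingers close. It gives the time, the measured TCP pose, the force and the opening at its end, in the units of the state.
- state(): the state, without advancing time (a new reading comes with each control period).
- vision.camera(name): name is "scene" or "top" or "wrist"; returns (picture, depth): 420x560x3 uint8, blue, green, red; 420x560 float32, mm along the optical axis (not along the pixel's ray), 0 where there is no reading.
- vision.get_calibration(name): a dict with "camera_matrix" (3x3 intrinsics, pixels), "world_to_cam" (4x4, takes a point from world to camera coordinates). Camera axes: x right, y down, z forward; pixel columns grow to the right and rows downward; lengths in mm; the calibration is good to about 2 mm. A picture is of the moment at which its call begins: read the wrist's pose just before it. get_calibration takes no time and is no camera call; for the wrist camera it gives the pose at the moment of the call.
- r.hand_in(): hands the job in, once; it reports no verdict.
The state is a dict: "clock": time; "joints": joint angles; "qd": joint speeds; "joint_efforts": joint torques, N m; "ee_pos": TCP position; "tcp_rot": TCP orientation; "contact_force": force on the tool from outside, world axes, zero at the start; "moment": the same for the moment, N m; "finger_gap": opening from 0.0 (shut) to 1.0 (fully open).
Only numpy, scipy, OpenCV 4.12 (cv2) and the standard library are available. Lean on these libraries where they do the work, as an engineer would, in place of code of your own. Each camera call takes 0.05 s, during which the arm holds its last target.

## Task

Lift the rest post that stands in front of the sloping rack out of the way and stand it upright on open bench top, at least 15 cm from where it stood; then take the spare V-block out of the rack, set it down upright (do not drop it) on the fixture plate between the fixed V-block and the end tower, and slide it so that its side lies against the low back rail and its end is flush against the end of the fixed V-block, leaving no gap, with the two grooves in line. Let go of it, and do not disturb the can, the pipe piece, the parts bin or the wrench.

Things in the scene. Friction and masses are not known exactly. Their poses are not given: they have to be found in the camera images.
- spare_c (a point): Centre (half-way up) of the loose spare V-block, white, 120 mm long (its y), 50 wide (its x), 60 high (its z, out of its top), under 0.8 kg; V-groove along its top, 34 wide, 30 deep. Grasp across the 50 mm. Alike after half a turn about z. At the start it lies on the sloping rack, tilted 25 degrees about its y, its top leaning towards the rack's low front edge and the robot.
- rack: Fixed black sloping rack on aluminium legs, 110 (x) by 190 (y) mm, 120 high; origin at the centre of its underside on the bench, z up, low front edge at -x, towards the robot. The slope rises to +x at 25 degrees; a lip along its low edge stands 14 mm above the slope and holds the spare, whose lower side lies against it.
- post_c (a point): Centre (75 mm above the bench) of the loose rest post that stands upright right in front of the spare: steel foot 70 x 70 x 10 mm, white square riser 45 x 45 mm from 10 to 140 mm above the bench (faces along its x and y), round steel button on top (28 mm across) up to 150 mm; z up; 0.4 to 0.65 kg.
- fixture: Fixed fixture; origin at the centre of its underside on the bench, z up. Steel plate 150 (x) by 300 (y) by 15 mm thick. In a row on it, all at x = -25 to 25 mm: the fixed white V-block, same section as the spare, at y = 65 to 145; the white end tower, y = -145 to -105, top 135 above the bench. Behind the row the low back rail, 10 high, x = 25 to 37, y = -100 to 145.
- seat (a point): Point on the fixture, axes as fixture: the centre of the spare when it stands on the plate, its length along y, its side against the back rail (to its +x) and its end flush against the fixed V-block (to its +y). In fixture coordinates x = 0, y = 5, z = 45 mm. The slot between V-block and tower is 170 mm long.
- can_c (a point): Centre of an aluminium can standing on the bench on the robot's side of the fixture, 54 mm across, 130 mm high. Bystander, not to be moved.
- pipe_c (a point): Centre of a piece of steel pipe standing on end behind the rack, 60 mm across, 90 mm high. Bystander, not to be moved.
- bin_c (a point): Centre of an open grey plastic parts bin on the bench behind the fixture, 80 (x) by 120 (y) by 50 mm high. Bystander, not to be moved.
- wrench_c (a point): Middle of a steel wrench lying flat on the bench nearer the robot, between rack and fixture, 170 mm long (its x), under 45 mm wide and 15 mm high. Bystander, not to be moved.
There are look-alikes about, which are no part of the job. Leave any pink look-alike of the part that bears spare_c alone.

How it is judged:
By the outcome, as a careful person would: the job done as asked, in the order asked, and still so for the second after the job is handed in, with the robot touching nothing.
It also fails if it takes over 61 s, if anything falls off the work surface, if the arm or the gripper's body presses on something with over 40 N, if the wrist force passes 120 N, or if a joint passes its speed limit or range.

## Working session

There is one attempt and no reset: what is moved stays moved. The work goes in short steps, Python scripts to look and compute and a tool call to move; the robot and the scene stay as the last step left them, time stands still between calls to the robot, and variables do not carry over. Pictures are saved under pics/ and viewed, and the job is handed in when it is done.

Besides the shell and the picture viewer there is one more tool, called after "Call:" by a JSON object that holds its "method" and its "body". move_arm: Moves the arm, as the interface text tells. Its arguments: {"type":"object","properties":{"motion":{"type":"array"},"fingers":{"type":"number"}},"required":["motion"]}

```bash
ls; mkdir -p pics; cat > h.py <<'E'
import numpy as np,cv2
from cell import state,vision,r
def grab(n):
    c=vision.get_calibration(n); p,d=vision.camera(n)
    np.savez(f'{n}.npz',p=p,d=d,K=c['camera_matrix'],T=c['world_to_cam']); return load(n)
def load(n):
    z=np.load(f'{n}.npz'); return z['p'],z['d'],z['K'],z['T']
def cloud(d,K,T):
    v,u=np.mgrid[:d.shape[0],:d.shape[1]]
    P=np.stack([(u-K[0,2])/K[0,0]*d,(v-K[1,2])/K[1,1]*d,d],-1)
    return (P-T[:3,3])@T[:3,:3]
E
python3 - <<'E'
from h import *
s=state();print(s['clock'],s['ee_pos'],s['tcp_rot'],s['finger_gap'],s['contact_force'])
for n in('scene','top'):
    p,d,K,T=grab(n);cv2.imwrite(f'pics/{n}0.png',p);print(n,(-T[:3,:3].T@T[:3,3]).round(),K[0,0],(d==0).mean())
E
```

```text
pics
0.0 [ 285.97165418 -583.09368026  230.18962126] [[ 8.97891028e-01  4.40217457e-01 -5.40677567e-04]
 [ 4.40217677e-01 -8.97889245e-01  1.81662454e-03]
 [ 3.14241264e-04 -1.86914670e-03 -9.99998204e-01]] 0.9978951096454741 [ 0.24816294  0.20965728 -0.27220369]
scene [1180.  166.  771.] 421.8008213563107 0.00399234693877551
top [ 460.  -82. 1126.] 514.524677526716 0.004013605442176871
```

View pics/scene0.png

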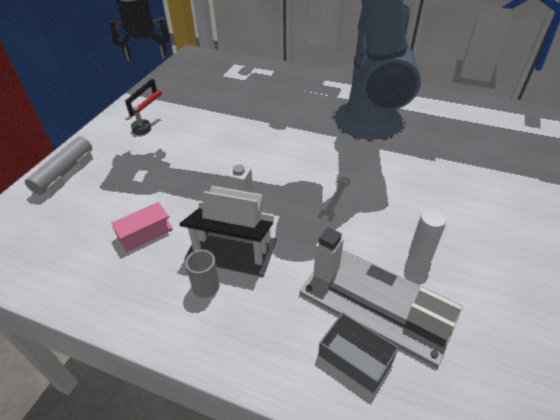

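View pics/top0.png

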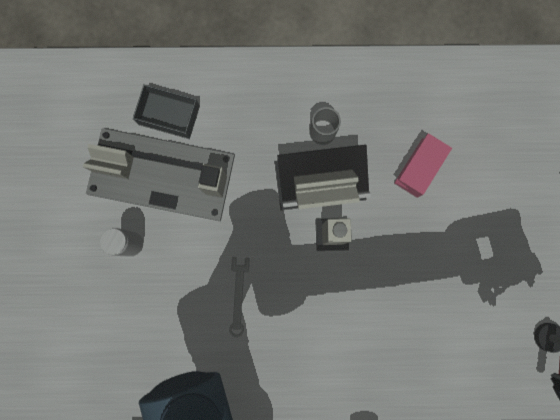

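The top view has +x up and +y left. It shows the fixture at about (160,173), the rack with the white spare at (325,188), the post at (338,230), and the pink block at (423,163), which is a decoy. I'll enlarge it and measure.

```bash
python3 - <<'E'
from h import *
p,d,K,T=load('top')
a=cv2.resize(p[110:260,75:245],None,fx=4.5,fy=4,interpolation=cv2.INTER_CUBIC)
cv2.imwrite('pics/c1.png',cv2.resize(p[110:240,75:245],None,fx=4.5,fy=4.5,interpolation=cv2.INTER_CUBIC))
cv2.imwrite('pics/c2.png',cv2.resize(p[130:260,260:380],None,fx=4.5,fy=4.5,interpolation=cv2.INTER_CUBIC))
P=cloud(d,K,T)
# height map stats
for (u,v) in [(163,200),(160,170),(110,160),(210,178),(340,230),(325,175),(325,195),(238,300),(116,242),(424,165),(330,150)]:
    print((u,v),P[v,u].round(),p[v,u])
E
```

```text
(163, 200) [600. 166.  15.] [53 54 51]
(160, 170) [666. 174.  15.] [101 105 102]
(110, 160) [682. 273.  48.] [115 124 122]
(210, 178) [627.  48. 139.] [55 55 54]
(340, 230) [ 523. -201.  150.] [103 106 104]
(325, 175) [ 636. -178.  112.] [64 69 69]
(325, 195) [ 594. -177.  121.] [ 97 103 101]
(238, 300) [384.   3.   6.] [65 66 64]
(116, 242) [504. 228. 133.] [146 150 146]
(424, 165) [ 666. -394.   51.] [107  90 151]
(330, 150) [ 685. -188.  118.] [41 39 41]
```

View pics/c1.png

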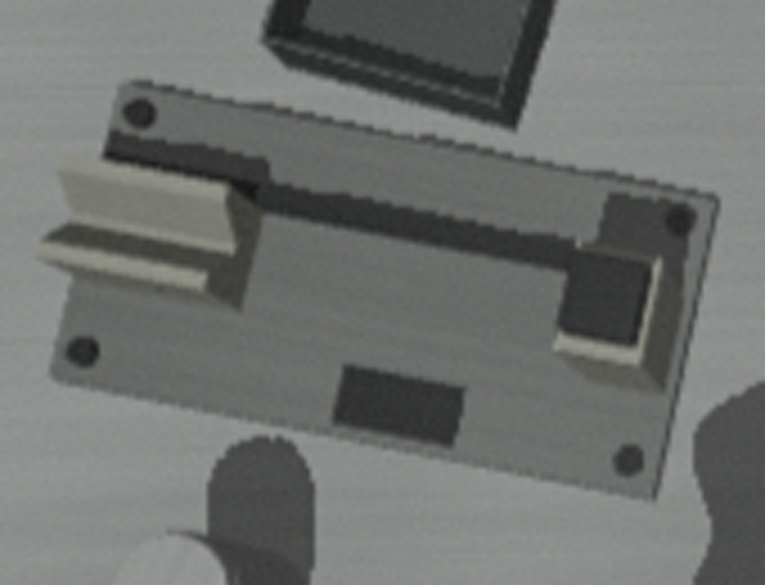

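View pics/c2.png

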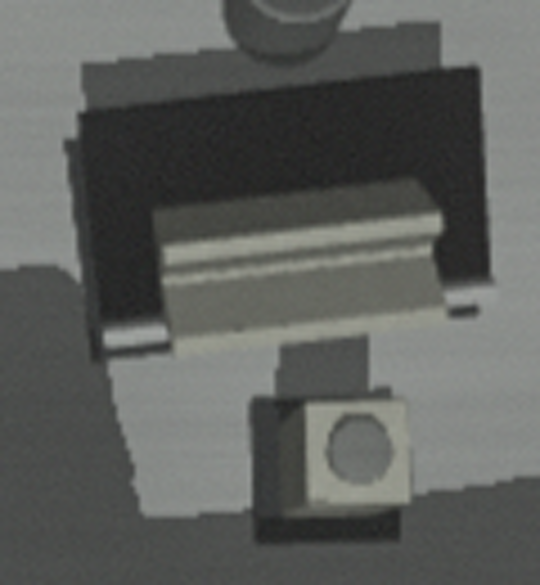

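The crops show the plate corners, the tower and fixed V-block on the fixture, and the rack with the spare and post. The white block on the rack at (325,188) is the one whose description fits. The pink one lies flat on the bench at (424,163). Next I'll compute poses.

```bash
cat > m.py <<'E'
from h import *
def rect(pts): 
    return cv2.minAreaRect(pts[:,:2].astype(np.float32))
def run(n):
    p,d,K,T=load(n); P=cloud(d,K,T); X,Y,Z=P[...,0],P[...,1],P[...,2]
    def sel(x0,x1,y0,y1,z0,z1,nm):
        m=(X>x0)&(X<x1)&(Y>y0)&(Y<y1)&(Z>z0)&(Z<z1)
        m=cv2.morphologyEx(m.astype(np.uint8),cv2.MORPH_OPEN,np.ones((2,2)))>0
        q=P[m]
        if len(q)<5: print(n,nm,'none');return q
        print(n,nm,len(q),'mean',q.mean(0).round(1),'rect',[np.round(t,1) for t in rect(q)]);return q
    sel(460,580,-260,-140,132,145,'post riser top');sel(460,580,-260,-140,146,156,'button')
    sel(540,760,0,330,12,18,'plate');sel(540,760,0,330,22,28,'rail')
    sel(540,760,150,330,70,80,'Vtop');sel(540,760,0,120,128,140,'tower top')
    sel(640,820,50,330,45,55,'bin rim')
    sel(440,560,180,280,126,136,'can');sel(680,800,-240,-120,85,95,'pipe')
    sel(300,500,-60,60,3,18,'wrench')
    # rack+spare
    R=(X>520)&(X<720)&(Y>-300)&(Y<-80)&(Z>60)
    br=p.max(-1)
    rk=P[R&(br<55)&(Z<130)];print('rack dark',len(rk),rect(rk) if len(rk)>5 else '')
    np.save(f'sp_{n}.npy',P[R&(X>555)])
run('top');run('scene')
E
python3 m.py
```

```text
top post riser top 393 mean [ 521.4 -202.2  131.7] rect [array([ 510.3, -162.6]), array([ 52.4, 182.2]), np.float64(16.1)]
top button 153 mean [ 520.5 -200.3  161.3] rect [array([ 495.2, -148. ]), array([ 25.5, 149. ]), np.float64(26.0)]
top plate 5230 mean [649.4 167.4  18.5] rect [array([629.9, 101.8]), array([464.1, 189.5]), np.float64(69.5)]
top rail 358 mean [683.  165.2  29.7] rect [array([605.6,  94.9]), array([438.6, 135.3]), np.float64(67.7)]
top Vtop 385 mean [677.5 275.   72.7] rect [array([680.7, 289.7]), array([107.8,  49.6]), np.float64(78.9)]
top tower top 323 mean [629.7  49.  136.3] rect [array([560.8, -17. ]), array([236. ,  45.9]), np.float64(43.9)]
top bin rim 355 mean [727.5 214.4  46.4] rect [array([752.1, 201.6]), array([122.7, 259. ]), np.float64(34.3)]
top can 516 mean [503.8 235.2 128.4] rect [array([494.9, 247. ]), array([47.1, 78.7]), np.float64(41.7)]
top pipe 186 mean [ 753.1 -186.9   79.5] rect [array([ 637. , -132.9]), array([ 58.3, 363.7]), np.float64(65.0)]
top wrench 676 mean [391.9   0.8  10.8] rect [array([385.1, -20. ]), array([ 96.7, 169.1]), np
[... 682 characters left out ...]
]), np.float64(72.6)]
scene tower top 268 mean [634.4  55.2 131.5] rect [array([578.1,  60.8]), array([ 33.5, 148.3]), np.float64(83.0)]
scene bin rim 637 mean [729.6 213.1  50.5] rect [array([888.4, 240.3]), array([538.4, 268.7]), np.float64(12.3)]
scene can 343 mean [509.9 240.5 130.5] rect [array([765.8, 202.6]), array([ 48.3, 830.2]), np.float64(81.7)]
scene pipe 193 mean [ 752.3 -181.2   84.7] rect [array([ 735., -194.]), array([101.9,  56.7]), np.float64(35.1)]
scene wrench 372 mean [403.8   9.1   9.8] rect [array([745.6,  62.6]), array([890.9,  64.9]), np.float64(9.3)]
rack dark 1152 ((644.3167724609375, -174.62271118164062), (90.24140930175781, 178.65292358398438), 6.817317008972168)
```

```bash
python3 - <<'E'
import re
s=open('h.py').read()
s=s.replace("    v,u=np.mgrid","    d=cv2.medianBlur(d.astype(np.float32),3)\n    v,u=np.mgrid")
open('h.py','w').write(s)
m=open('m.py').read().replace("np.ones((2,2)))>0","np.ones((3,3)))>0\n        k,l,st,_=cv2.connectedComponentsWithStats(m.astype(np.uint8))\n        m=(l==1+np.argmax(st[1:,4])) if k>1 else m")
open('m.py','w').write(m)
E
python3 m.py
python3 - <<'E'
from h import *
for n in('top','scene'):
    p,d,K,T=load(n);P=cloud(d,K,T)
    # spare: bright pixels over rack region
    X,Y,Z=[P[...,i] for i in range(3)]
    m=(X>560)&(X<690)&(Y>-270)&(Y<-95)&(Z>95)&(p.max(-1)>75)
    ys,xs=np.nonzero(m);print(n,m.sum(),P[m].mean(0).round(1),[f(P[m][:,i]).round() for i in range(3) for f in(np.min,np.max)])
    # local profile along a column in top
u=325
p,d,K,T=load('top');P=cloud(d,K,T)
for v in range(140,212,2): print(v,P[v,u].round(1),p[v,u])
E
```

```text
top post riser top 389 mean [ 523.1 -199.1  139.1] rect [array([ 522.9, -200. ]), array([44.3, 44.4]), np.float64(89.5)]
top button 165 mean [ 523.1 -200.5  149.2] rect [array([ 523.2, -200.6]), array([25.5, 25.8]), np.float64(44.2)]
top plate 4616 mean [624.7 175.1  15. ] rect [array([633.3, 179. ]), array([300.3, 100.3]), np.float64(78.3)]
top rail 407 mean [686.9 161.8  24.6] rect [array([687.2, 163.2]), array([166.7,  12.7]), np.float64(78.6)]
top Vtop 200 mean [698.3 272.7  73.6] rect [array([698.4, 274. ]), array([78.9, 12. ]), np.float64(77.8)]
top tower top 321 mean [632.1  51.3 134.4] rect [array([632.6,  51.6]), array([34.2, 36.6]), np.float64(78.2)]
top bin rim 158 mean [682.  285.6  49. ] rect [array([680.8, 283.9]), array([61.4, 14.8]), np.float64(77.7)]
top can 525 mean [505.8 236.7 129.5] rect [array([505.5, 236.9]), array([49.1, 48.4]), np.float64(89.6)]
top pipe 21 mean [ 725.5 -184.    87.4] rect [array([ 725.6, -184. ]), array([ 4.1, 12.7]), np.float64(2.0)]
top wrench 679 mean [398.7   3.    6.5] rect [array([396.5,   1.9]), array([ 37.1, 157.4]), np.float64(88.3)
[... 2392 characters left out ...]
 626.6 -176.4  129.1] [68 72 70]
180 [ 620.5 -175.1  142.7] [81 87 84]
182 [ 615.5 -174.4  149.1] [140 152 148]
184 [ 611.9 -174.5  147.4] [135 148 144]
186 [ 609.8 -175.5  136. ] [87 93 91]
188 [ 608.9 -177.4  115.1] [120 129 126]
190 [ 605.3 -177.6  112.1] [113 120 119]
192 [ 601.  -177.3  114.4] [ 97 105 104]
194 [ 596.2 -176.7  120. ] [ 96 105 101]
196 [ 592.  -176.5  121.7] [ 98 105 103]
198 [ 587.6 -176.1  125.3] [ 97 101 102]
200 [ 583.1 -175.6  129.4] [ 95 103 101]
202 [ 579.  -175.4  131.2] [129 139 136]
204 [ 575.1 -175.4  130.8] [143 154 152]
206 [ 5.859e+02 -1.875e+02 -2.000e-01] [103 107 106]
208 [ 581.6 -187.6   -1.9] [79 82 80]
210 [ 5.769e+02 -1.873e+02  5.000e-01] [79 80 79]
```

```bash
python3 - <<'E'
from h import *
for n in('top','scene'):
    p,d,K,T=load(n);P=cloud(d,K,T);X,Y,Z=[P[...,i] for i in range(3)]
    a=np.deg2rad(6.5)
    S=(X-595)*np.cos(a)+(Y+175)*np.sin(a); L=-(X-595)*np.sin(a)+(Y+175)*np.cos(a)
    W=S*np.cos(np.deg2rad(25))+(Z-140)*np.sin(np.deg2rad(25)); H=-S*np.sin(np.deg2rad(25))+(Z-140)*np.cos(np.deg2rad(25))
    m=(abs(W)<28)&(abs(L)<75)&(H>-4)&(H<8)
    for nm,mm in(('rear',m&(W>10)),('front',m&(W<-10))):
        mm=cv2.morphologyEx(mm.astype(np.uint8),cv2.MORPH_OPEN,np.ones((2,2)),anchor=(0,0))>0
        q=P[mm]; w=[t[mm] for t in(W,L,H)]
        k=np.polyfit(w[1],w[0],1)
        print(n,nm,len(q),'W',w[0].min().round(1),w[0].max().round(1),'L',w[1].min().round(1),w[1].max().round(1),'H',np.median(w[2]).round(1),'dyaw',np.rad2deg(-k[0]).round(2))
    # rack yaw/edge: rect of dark
    m=(X>560)&(X<720)&(Y>-300)&(Y<-60)&(Z>80)&(Z<125)&(p.max(-1)<60)
    m=cv2.morphologyEx(m.astype(np.uint8),cv2.MORPH_OPEN,np.ones((3,3)))
    r_=cv2.minAreaRect(P[m>0][:,:2].astype(np.float32));print('rack',r_)
E
```

```text
top rear 303 W 12.9 24.9 L -62.1 54.9 H -1.1 dyaw 0.21
top front 321 W -34.7 -14.5 L -63.7 54.8 H -1.3 dyaw 0.05
rack ((649.5888061523438, -175.60504150390625), (79.23831176757812, 179.81668090820312), 6.114666938781738)
scene rear 175 W -178.8 25.0 L -145.1 52.6 H -0.8 dyaw -30.47
scene front 176 W -201.1 -15.8 L -137.1 51.7 H -0.7 dyaw -41.12
rack ((647.7273559570312, -174.71841430664062), (80.2742919921875, 179.70831298828125), 6.539374828338623)
```

Call:
{"method": "move_arm", "body": {"motion": [[15,25,0,0,0,-0.04],[45,75,0,0,0,-0.1],[80,130,0,0,0,-0.17],[115,187,0,0,0,-0.24],[150,243,0,0,0,-0.31],[185,299,0,0,0,-0.38],[215,349,0,0,0,-0.43],[237,383,0,0,0,-0.456]], "fingers": 85}}

```text
clock: 0.9
ee_pos: [485.9, -259.0, 231.0]
tcp_rot: [[1.0, -0.002, -0.0], [-0.002, -1.0, 0.0], [-0.0, -0.0, -1.0]]
contact_force: [0.5, -0.6, 0.7]
finger_gap: 0.996
```

Call:
{"method": "move_arm", "body": {"motion": [[0,0,0,0,0,0],[0,0,-10,0,0,0],[0,0,-35,0,0,0],[0,0,-65,0,0,0],[0,0,-95,0,0,0],[0,0,-118,0,0,0],[0,0,-130,0,0,0],[0,0,-134,0,0,0]]}}

```text
clock: 1.7
ee_pos: [483.9, -261.4, 95.3]
tcp_rot: [[1.0, -0.002, -0.003], [-0.002, -1.0, 0.002], [-0.003, -0.002, -1.0]]
contact_force: [-0.4, -0.0, 0.1]
finger_gap: 0.999
```

The first move was clipped short of its target. I'm going up before going across.

Call:
{"method": "move_arm", "body": {"motion": [[0,0,10,0,0,0],[0,0,40,0,0,0],[0,0,75,0,0,0],[8,12,90,0,0,0],[22,35,95,0,0,0],[34,53,95,0,0,0],[38.5,60.5,95,0,0,0],[38.5,60.5,95,0,0,0]]}}

```text
clock: 2.5
ee_pos: [524.5, -199.5, 192.6]
tcp_rot: [[1.0, 0.002, 0.0], [0.002, -1.0, -0.0], [0.0, 0.0, -1.0]]
contact_force: [-0.1, 0.1, -0.2]
finger_gap: 0.997
```

```bash
python3 - <<'E'
from h import *
s=state();print(s['clock'],s['ee_pos'],s['joints'])
p,d,K,T=grab('wrist');cv2.imwrite('pics/w1.png',p)
P=cloud(d,K,T);X,Y,Z=[P[...,i] for i in range(3)]
m=(Z>136)&(Z<156)&(abs(X-523)<40)&(abs(Y+200)<40)
print(m.sum(), cv2.minAreaRect(P[m][:,:2].astype(np.float32)) if m.sum()>5 else '')
E
```

```text
2.5 [ 524.46347473 -199.47858748  192.64155623] [-3.24001358e+01  4.38458173e+00  1.04333120e+02 -5.84733077e-04
  7.12512010e+01  5.74901817e+01]
5241 ((523.2844848632812, -200.73719787597656), (45.08589172363281, 45.156394958496094), 1.127212643623352)
```

View pics/w1.png

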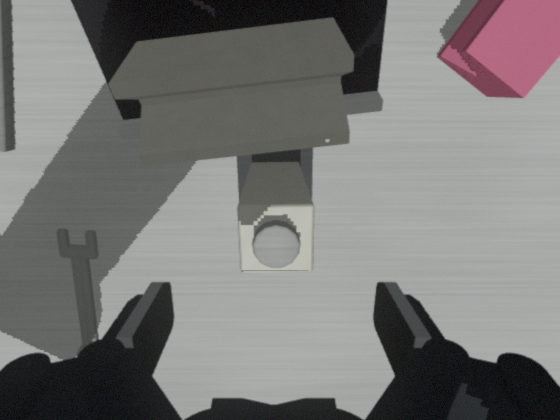

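Wrist view: the post top is centred at about (276,238), between the fingers. The spare is at (245,90) and pink is to the right. I'll check the camera offset, then lower and grip.

```bash
python3 - <<'E'
from h import *
p,d,K,T=load('wrist');s=state()
print(-T[:3,:3].T@T[:3,3]-s['ee_pos'], T[:3,:3].round(2))
E
```

```text
[ 84.10230333   1.61571656 142.88967593] [[ 0.   -1.    0.  ]
 [-0.95 -0.    0.33]
 [-0.33 -0.   -0.95]]
```

Call:
{"method": "move_arm", "body": {"motion": [[-1,-0.8,-20,0,0,0.02],[-1,-0.8,-50,0,0,0.02],[-1,-0.8,-78,0,0,0.02],[-1,-0.8,-92,0,0,0.02],[-1,-0.8,-95,0,0,0.02]]}}

```text
clock: 3.05
ee_pos: [521.5, -201.2, 95.3]
tcp_rot: [[1.0, 0.019, -0.003], [0.019, -1.0, 0.002], [-0.003, -0.002, -1.0]]
contact_force: [0.5, -0.9, -0.2]
finger_gap: 0.994
```

Call:
{"method": "move_arm", "body": {"motion": [[0,0,0,0,0,0],[0,0,0,0,0,0],[0,0,0,0,0,0],[0,0,0,0,0,0],[0,0,0,0,0,0],[0,0,0,0,0,0]], "fingers": 30}}

```text
clock: 3.65
ee_pos: [523.9, -201.8, 99.1]
tcp_rot: [[1.0, 0.02, 0.002], [0.02, -1.0, -0.001], [0.002, 0.001, -1.0]]
contact_force: [-0.9, 1.9, 5.8]
finger_gap: 0.522
```

Call:
{"method": "move_arm", "body": {"motion": [[0,0,5,0,0,0],[0,0,20,0,0,0],[-5,-5,40,0,0,0],[-18,-30,50,0,0,0],[-32,-65,50,0,0,0],[-46,-100,50,0,0,0],[-60,-133,50,0,0,0],[-72,-160,50,0,0,0]]}}

```text
clock: 4.45
ee_pos: [449.7, -362.8, 147.6]
tcp_rot: [[1.0, 0.019, -0.0], [0.019, -1.0, -0.0], [-0.0, 0.0, -1.0]]
contact_force: [0.6, 0.3, -5.1]
finger_gap: 0.523
```

Call:
{"method": "move_arm", "body": {"motion": [[-6,-12,0,0,0,0],[-10,-19,0,0,0,0],[-10,-19,0,0,0,0],[-10,-19,-10,0,0,0],[-10,-19,-25,0,0,0],[-10,-19,-38,0,0,0],[-10,-19,-44,0,0,0],[-10,-19,-46,0,0,0]]}}

```text
clock: 5.25
ee_pos: [440.4, -379.1, 99.5]
tcp_rot: [[1.0, 0.02, -0.002], [0.02, -1.0, 0.003], [-0.002, -0.003, -1.0]]
contact_force: [0.7, 0.3, -5.0]
finger_gap: 0.522
```

```bash
python3 - <<'E'
from h import *
s=state();print(s['ee_pos'],s['contact_force'])
p,d,K,T=grab('top');cv2.imwrite('pics/t2.png',p)
p,d,K,T=grab('scene');cv2.imwrite('pics/s2.png',p)
E
```

```text
[ 440.41363087 -379.13412654   99.49055966] [ 0.70895358  0.32235874 -5.02657401]
```

View pics/s2.png

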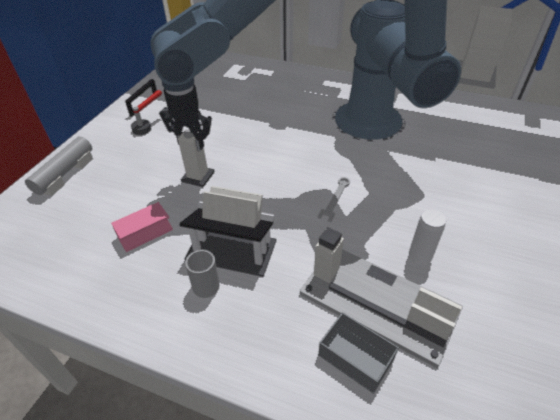

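The post is in the gripper at (197,155), just above open bench. I'll lower it until it touches.

Call:
{"method": "move_arm", "body": {"motion": [[0,0,-1,0,0,0],[0,0,-2,0,0,0],[0,0,-2,0,0,0]]}}

```text
clock: 5.65
ee_pos: [441.0, -380.6, 99.5]
tcp_rot: [[1.0, 0.02, 0.0], [0.02, -1.0, -0.0], [0.0, 0.0, -1.0]]
contact_force: [-0.6, -0.2, -4.7]
finger_gap: 0.52
```

Call:
{"method": "move_arm", "body": {"motion": [[0,0,-1,0,0,0],[0,0,-2,0,0,0],[0,0,-2,0,0,0]]}}

```text
clock: 5.95
ee_pos: [441.2, -380.7, 99.1]
tcp_rot: [[1.0, 0.02, 0.0], [0.02, -1.0, -0.0], [0.0, 0.0, -1.0]]
contact_force: [-3.0, 4.0, 6.1]
finger_gap: 0.52
```

Call:
{"method": "move_arm", "body": {"motion": [[0,0,0,0,0,0],[0,0,0,0,0,0],[0,0,0,0,0,0],[0,0,0,0,0,0],[0,0,15,0,0,0],[0,0,45,0,0,0],[0,0,80,0,0,0],[0,0,120,0,0,0]], "fingers": 85}}

```text
clock: 6.75
ee_pos: [440.6, -380.0, 218.8]
tcp_rot: [[1.0, 0.02, -0.001], [0.02, -1.0, 0.001], [-0.001, -0.001, -1.0]]
contact_force: [-0.5, -0.2, 0.1]
finger_gap: 0.994
```

```bash
python3 - <<'E'
from h import *
from scipy.spatial.transform import Rotation as R
s=state();print(s['ee_pos'],s['finger_gap'],s['joints'].round(1) if hasattr(s['joints'],'round') else s['joints'])
p,d,K,T=grab('scene');P=cloud(d,K,T);cv2.imwrite('pics/s3.png',p)
X,Y,Z=[P[...,i] for i in range(3)]
m=((Z>137)&(Z<156)&(abs(X-440)<45)&(abs(Y+380)<45))
print(m.sum(),P[m].mean(0),Z[m].max())
# target tool orientation for spare
a=np.deg2rad(6.6);t=np.deg2rad(25)
xr=np.array([np.cos(a),np.sin(a),0]);yr=np.array([-np.sin(a),np.cos(a),0]);zz=np.array([0,0,1.])
xs=np.cos(t)*xr+np.sin(t)*zz; zs=-np.sin(t)*xr+np.cos(t)*zz
top=np.array([595.9,-178.7,139.1])
Rc=np.array(s['tcp_rot'])
for sg in(1,-1):
    ty=sg*xs;tz=-zs;tx=np.cross(ty,tz);Rt=np.stack([tx,ty,tz],1)
    rv=R.from_matrix(Rt@Rc.T).as_rotvec();print(sg,rv.round(3),np.rad2deg(np.linalg.norm(rv)),'approach dir',tz.round(3))
print('tip target 38 below top',top-38*zs,'pregrasp +60',top+22*zs,'+100',top+62*zs)
E
```

```text
[ 440.55653295 -379.97228868  218.82169063] 0.9944397784479607 [-51.9   5.7 100.1   0.   74.3  36.9]
195 [ 445.06303304 -374.67030884  143.19516107] 150.8540942265247
1 [-0.323 -0.37   1.637] 97.92855516279907 approach dir [ 0.42   0.049 -0.906]
-1 [ 0.359 -0.314 -1.45 ] 87.47594445255415 approach dir [ 0.42   0.049 -0.906]
tip target 38 below top [ 611.85306392 -176.85416753  104.66030409] pregrasp +60 [ 586.66401563 -179.76863985  159.03877131] +100 [ 569.87131677 -181.7116214   195.2910828 ]
```

View pics/s3.png

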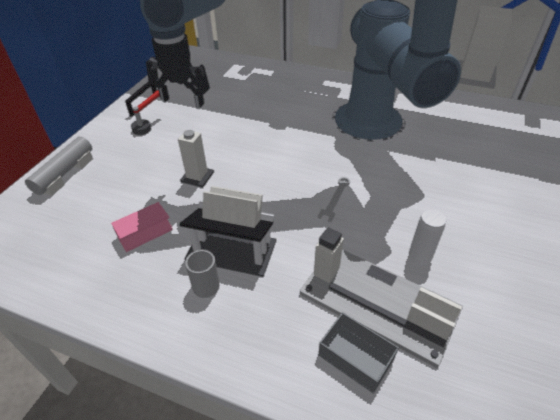

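The post stands upright at (195,157) and the fingers are clear. I'm now turning and approaching the spare.

Call:
{"method": "move_arm", "body": {"motion": [[5,8,10,-0.01,-0.012,0.05],[15,25,25,-0.032,-0.037,0.164],[28,45,35,-0.058,-0.067,0.295],[42,65,40,-0.084,-0.096,0.426],[56,85,40,-0.11,-0.126,0.557],[70,107,40,-0.136,-0.155,0.688],[84,129,40,-0.162,-0.185,0.819],[98,150,40,-0.187,-0.215,0.949]]}}

```text
clock: 7.6
ee_pos: [539.5, -229.4, 258.6]
tcp_rot: [[0.544, 0.796, 0.266], [0.834, -0.548, -0.064], [0.094, 0.257, -0.962]]
contact_force: [0.5, -0.4, -0.4]
finger_gap: 0.992
```

```bash
cat > tgt.py <<'E'
from h import *
from scipy.spatial.transform import Rotation as R
def spare_frame(yaw=6.6,t=25):
    a=np.deg2rad(yaw);t=np.deg2rad(t)
    xr=np.array([np.cos(a),np.sin(a),0]);zz=np.array([0,0,1.])
    xs=np.cos(t)*xr+np.sin(t)*zz; zs=-np.sin(t)*xr+np.cos(t)*zz
    return xs,zs
def rot(ty,tz): return np.stack([np.cross(ty,tz),ty,tz],1)
def rv(Rt): return R.from_matrix(Rt@np.array(state()['tcp_rot']).T).as_rotvec()
top=np.array([595.9,-178.7,139.1])
E
python3 - <<'E'
from tgt import *
s=state();xs,zs=spare_frame();print(s['ee_pos'],rv(rot(xs,-zs)).round(3),(top+62*zs-s['ee_pos']).round(1),s['joints'])
E
```

```text
[ 539.52562878 -229.35595339  258.55772004] [-0.135 -0.152  0.682] [ 30.3  47.6 -63.3] [-36.85152453  -4.82200965 107.43031253   6.96624279  62.9095385
  -5.43620213]
```

Call:
{"method": "move_arm", "body": {"motion": [[4,6,-5,-0.025,-0.028,0.125],[9,14,-15,-0.051,-0.057,0.255],[14,22,-27,-0.076,-0.086,0.385],[20,32,-40,-0.102,-0.114,0.515],[26,40,-52,-0.124,-0.14,0.625],[30,47,-61,-0.135,-0.152,0.682],[30,47,-63,-0.135,-0.152,0.682]]}}

```text
clock: 8.3
ee_pos: [568.5, -182.7, 193.6]
tcp_rot: [[-0.11, 0.902, 0.417], [0.994, 0.099, 0.048], [0.002, 0.419, -0.908]]
contact_force: [-0.3, 0.1, -0.8]
finger_gap: 0.995
```

```bash
python3 - <<'E'
from tgt import *
s=state();xs,zs=spare_frame();print(s['ee_pos'],rv(rot(xs,-zs)).round(4),(top+62*zs-s['ee_pos']).round(1),s['joints'])
p,d,K,T=grab('wrist');cv2.imwrite('pics/w3.png',p)
P=cloud(d,K,T)-top
yr=np.cross(zs,xs)
W,L,H=P@xs,P@yr,P@zs
m=(abs(W)<32)&(abs(L)<80)&(abs(H)<6)
m=cv2.morphologyEx(m.astype(np.uint8),cv2.MORPH_OPEN,np.ones((3,3)))>0
k,l,st,c=cv2.connectedComponentsWithStats(m.astype(np.uint8));print(st[1:],c[1:])
for i in range(1,k):
    q=l==i
    if st[i,4]>300: print(st[i,4],'W',W[q].min(),W[q].max(),'L',L[q].min(),L[q].max(),'H',np.median(H[q]),'dyaw',np.rad2deg(-np.polyfit(L[q],W[q],1)[0]),'Htilt', np.polyfit(L[q],H[q],1)[0])
E
```

```text
[ 568.4637137  -182.68673223  193.61704762] [-0.0018 -0.0039  0.0053] [1.4 1.  1.7] [-35.80825971  -2.26476124 113.59706076  21.08492103  51.77248743
 -52.75483299]
[[ 232  135   25  183 3574]
 [ 296  135   25  183 3613]] [[244.84918858 223.16927812]
 [307.31746471 223.03902574]]
3574 W -25.818316325374894 -13.572294721047788 L -61.789511763221356 58.91194146074433 H 1.0864195344285719 dyaw -0.04348849241040177 Htilt -0.0012830431709206652
3613 W 12.425670634925273 24.565926122356558 L -61.17306236594502 58.8205879246621 H 1.067311905000001 dyaw -0.2213545906839866 Htilt -0.0014562606116723953
```

View pics/w3.png

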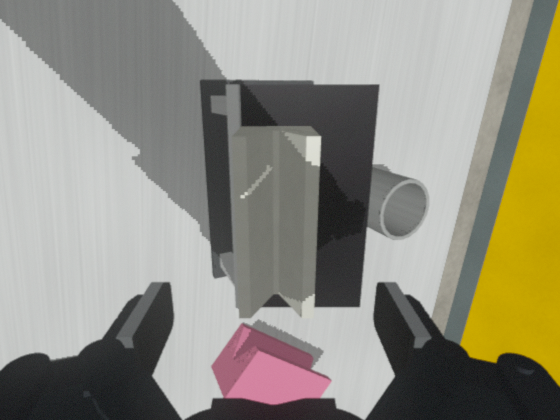

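Wrist view: the spare is centred at about (276,223), between the open fingers. Measured offset from the target is under 1.5 mm. Pink lies below at (270,365) and the pipe at (405,208), both clear of the descent.

```bash
python3 - <<'E'
from tgt import *
s=state();xs,zs=spare_frame(6.5);yr=np.cross(zs,xs);print(yr)
t=top-0.6*xs-1.3*yr+1.1*zs
print(t,s['ee_pos'],(t-38*zs-s['ee_pos']).round(1),rv(rot(xs,-zs)).round(4))
E
```

```text
[-1.13203214e-01  9.93571856e-01 -6.93889390e-18]
[ 595.04498326 -180.1058275   139.84336761] [ 568.64683592 -183.16332706  194.09009527] [ 42.4   4.9 -88.7] [-0.0013 -0.0034  0.0048]
```

Call:
{"method": "move_arm", "body": {"motion": [[3,0.5,-5,0,-0.003,0.004],[10,1.4,-20,0,-0.003,0.004],[19,2.4,-40,0,-0.003,0.004],[28,3.4,-59,0,-0.003,0.004],[36,4.2,-75,0,-0.003,0.004],[40.5,4.7,-85,0,-0.003,0.004],[42.3,4.9,-88.5,0,-0.003,0.004],[42.3,4.9,-88.5,0,-0.003,0.004]]}}

```text
clock: 9.15
ee_pos: [611.4, -178.6, 105.9]
tcp_rot: [[-0.113, 0.9, 0.42], [0.994, 0.102, 0.048], [0.001, 0.423, -0.906]]
contact_force: [-0.0, 0.2, -0.8]
finger_gap: 0.996
```

Call:
{"method": "move_arm", "body": {"motion": [[0,0,0,0,0,0],[0,0,0,0,0,0],[0,0,0,0,0,0],[0,0,0,0,0,0],[0,0,0,0,0,0],[0,0,0,0,0,0]], "fingers": 35}}

```text
clock: 9.75
ee_pos: [611.2, -178.9, 106.8]
tcp_rot: [[-0.113, 0.9, 0.421], [0.994, 0.103, 0.048], [-0.0, 0.423, -0.906]]
contact_force: [-5.3, -0.8, 6.5]
finger_gap: 0.578
```

Call:
{"method": "move_arm", "body": {"motion": [[-1,0,2.5,0,0,0],[-4,-0.5,9,0,0,0],[-10,-1.2,22,0,0,0],[-18,-2.1,39,0,0,0],[-26,-3,56,0,0,0],[-34,-4,74,0,0,0],[-41,-4.8,90,0,0,0],[-45,-5,100,0,0,0]]}}

```text
clock: 10.55
ee_pos: [565.3, -183.2, 205.9]
tcp_rot: [[-0.113, 0.901, 0.419], [0.994, 0.102, 0.049], [0.001, 0.422, -0.907]]
contact_force: [0.4, -1.2, -4.9]
finger_gap: 0.576
```

```bash
python3 - <<'E'
from tgt import *
s=state();print(s['ee_pos'],s['contact_force'],s['finger_gap'],s['joints'])
a=np.deg2rad(-11.6);fx=np.array([np.cos(a),np.sin(a),0]);fy=np.array([-np.sin(a),np.cos(a),0])
print(rv(rot(fx,np.array([0,0,-1.]))).round(3))
c=np.array([658,174.3,0]);print('seat',c+5*fy)
p,d,K,T=grab('scene');cv2.imwrite('pics/s4.png',p)
E
```

```text
[ 565.27442169 -183.20532476  205.85917206] [ 0.43826145 -1.22126685 -4.89961755] 0.5757948225371397 [-36.14632942  -3.60235221 113.53798399  21.01021406  53.10346724
 -52.81891856]
[ 0.018  0.437 -0.31 ]
seat [659.00538961 179.19787625   0.        ]
```

View pics/s4.png

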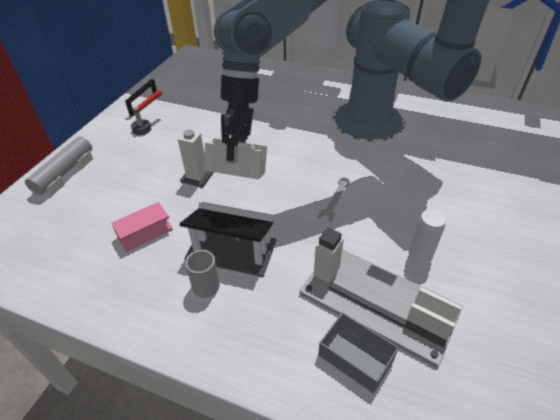

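The spare is out of the rack, held at (238,158). Next I'll carry it over to the slot while bringing it upright.

Call:
{"method": "move_arm", "body": {"motion": [[2,5,8,0.002,0.04,-0.028],[6,18,20,0.004,0.1,-0.071],[14,42,32,0.007,0.16,-0.113],[24,78,40,0.01,0.23,-0.163],[34,116,42,0.012,0.3,-0.213],[44,154,42,0.015,0.36,-0.255],[53,192,42,0.017,0.41,-0.291],[61,228,42,0.018,0.437,-0.31]]}}

```text
clock: 11.4
ee_pos: [627.5, 46.8, 246.2]
tcp_rot: [[0.201, 0.98, -0.002], [0.98, -0.201, -0.0], [-0.0, -0.002, -1.0]]
contact_force: [-0.1, -0.8, -5.1]
finger_gap: 0.58
```

```bash
cat >> tgt.py <<'E'
a=np.deg2rad(-11.6);fx=np.array([np.cos(a),np.sin(a),0]);fy=np.array([-np.sin(a),np.cos(a),0]);F=np.array([658,174.3,0])
RF=rot(fx,np.array([0,0,-1.]))
def rep():
    s=state();e=np.array(s['ee_pos']);print('clk',s['clock'],'ee',e.round(1),'fix',((e-F)@fx).round(1),((e-F)@fy).round(1),'rv',rv(RF).round(4),'f',np.round(s['contact_force'],1),'gap',round(s['finger_gap'],3))
    return e
E
python3 - <<'E'
from tgt import *
e=rep();print((F-12*fx-15*fy-e).round(1))
E
```

```text
clk 11.4 ee [627.5  46.8 246.2] fix -4.3 -131.1 rv [ 0.0001 -0.0018 -0.0003] f [-0.1 -0.8 -5.1] gap 0.58
[  15.8  115.2 -246.2]
```

Call:
{"method": "move_arm", "body": {"motion": [[4,30,0,0,-0.002,0],[9,65,0,0,-0.002,0],[14,98,0,0,-0.002,0],[15.8,115.2,0,0,-0.002,0],[15.8,115.2,-15,0,-0.002,0],[15.8,115.2,-50,0,-0.002,0],[15.8,115.2,-80,0,-0.002,0],[15.8,115.2,-95,0,-0.002,0]]}}

```text
clock: 12.2
ee_pos: [640.3, 158.4, 147.4]
tcp_rot: [[0.201, 0.979, -0.005], [0.979, -0.201, -0.002], [-0.003, -0.004, -1.0]]
contact_force: [-1.7, -0.0, -5.7]
finger_gap: 0.573
```

```bash
python3 - <<'E'
from tgt import *
rep()
p,d,K,T=grab('wrist');cv2.imwrite('pics/w5.png',p)
p,d,K,T=grab('scene');cv2.imwrite('pics/s5.png',cv2.resize(p[180:380,260:520],None,fx=3,fy=3,interpolation=cv2.INTER_CUBIC))
E
```

```text
clk 12.2 ee [640.3 158.4 147.4] fix -14.2 -19.2 rv [ 0.0018 -0.0047  0.0004] f [-1.7 -0.  -5.7] gap 0.573
```

View pics/w5.png

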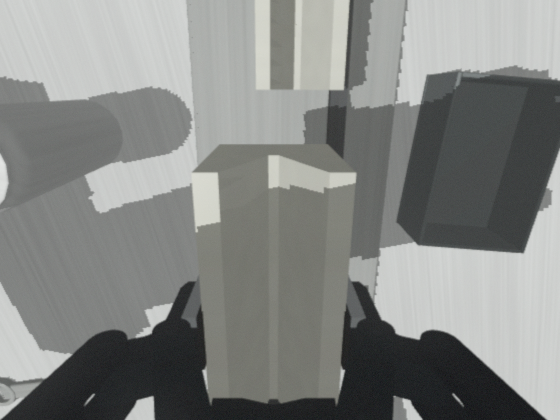

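View pics/s5.png

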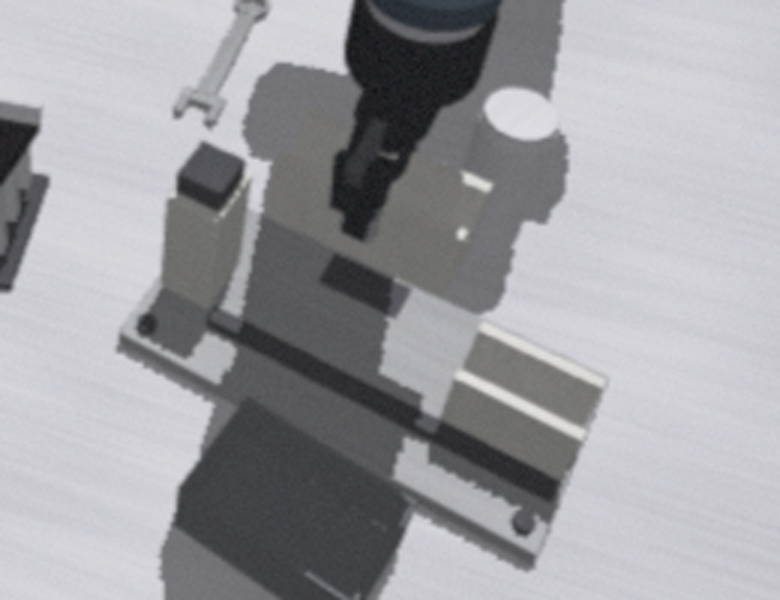

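The wrist view shows the held spare at (272,270), its end at row ~150, and the fixed V-block ahead at (300,45). The bin is to the right and the can to the left, both clear. I'll measure the relative geometry in this one view.

```bash
cat > rel.py <<'E'
from tgt import *
def rel():
    p,d,K,T=load('wrist');P=cloud(d,K,T);Q=P-F;x,y,z=Q@fx,Q@fy,Q[...,2]
    def lands(m,nm):
        m=cv2.morphologyEx(m.astype(np.uint8),cv2.MORPH_OPEN,np.ones((3,3)))
        k,l,st,c=cv2.connectedComponentsWithStats(m)
        for i in range(1,k):
            if st[i,4]>60:
                q=l==i;g=np.polyfit(y[q],x[q],1)
                print(nm,st[i,4],'x',np.percentile(x[q],[1,99]).round(1),'y',np.percentile(y[q],[1,99]).round(1),'z',np.median(z[q]).round(1),'zslope_y',np.polyfit(y[q],z[q],1)[0].round(3),'dyaw',np.rad2deg(-g[0]).round(2))
    lands((abs(z-75)<4)&(abs(x)<40)&(y>40)&(y<160),'V')
    lands((z>24-4)&(z<29)&(x>15)&(x<45)&(y>-110)&(y<150),'rail')
    e=state()['ee_pos'][2]; lands((abs(z-e-38)<6)&(abs(x)<50)&(y>-90)&(y<80),'spare')
E
python3 -c "
from rel import *;rel()"
```

```text
V 1637 x [-24.5 -14.9] y [ 65.6 109.6] z 74.8 zslope_y -0.004 dyaw -0.28
V 1704 x [15.6 25.4] y [ 65.6 109.6] z 74.8 zslope_y -0.002 dyaw -0.01
rail 1460 x [25.2 37.4] y [ 19.9 118. ] z 24.9 zslope_y -0.001 dyaw -3.65
spare 7773 x [-44.7 -29.5] y [-45.3  41.5] z 184.2 zslope_y -0.012 dyaw -0.76
spare 7756 x [ 1.1 18.6] y [-45.3  41.5] z 184.0 zslope_y -0.013 dyaw 0.74
```

Fixed V-block, rail and spare all measure consistently: spare centre at fixture x≈-13, y≈-19, its bottom 23 mm below the TCP. Lowering.

Call:
{"method": "move_arm", "body": {"motion": [[0,0,-10,0,0,0],[0,0,-35,0,0,0],[0,0,-62,0,0,0],[0,0,-84,0,0,0],[0,0,-96,0,0,0],[0,0,-102,0,0,0],[0,0,-104,0,0,0],[0,0,-104,0,0,0]]}}

```text
clock: 13.1
ee_pos: [644.0, 159.7, 50.1]
tcp_rot: [[0.2, 0.98, 0.005], [0.98, -0.2, -0.001], [0.0, 0.005, -1.0]]
contact_force: [0.5, 0.5, -4.9]
finger_gap: 0.577
```

```bash
python3 - <<'E'
from rel import *
rep();grab('wrist');rel()
E
```

```text
clk 13.1 ee [644.  159.7  50.1] fix -10.8 -17.1 rv [ 0.0007  0.0053 -0.0007] f [ 0.5  0.5 -4.9] gap 0.577
V 3217 x [-24.7 -14.9] y [65.6 91.8] z 74.8 zslope_y -0.003 dyaw -0.33
V 3498 x [15.3 25.3] y [65.3 91.9] z 74.8 zslope_y -0.002 dyaw 0.01
V 334 x [-35.4 -20.3] y [40.1 43.7] z 74.6 zslope_y -0.124 dyaw 133.91
V 314 x [-2.  13.2] y [40.1 43.8] z 75.0 zslope_y 0.012 dyaw -128.14
rail 3818 x [25.1 37.2] y [-27.7  63.2] z 25.0 zslope_y -0.005 dyaw 2.11
spare 8185 x [-44.3 -26. ] y [-43.5  43.5] z 86.8 zslope_y -0.01 dyaw -0.88
spare 8253 x [ 3.6 22.3] y [-43.6  43.5] z 86.9 zslope_y -0.009 dyaw 0.89
```

Call:
{"method": "move_arm", "body": {"motion": [[0,0,-3,0.003,-0.001,0],[0,0,-7,0.007,-0.0015,0],[0,0,-9.5,0.007,-0.0015,0],[0,0,-10.5,0.007,-0.0015,0],[0,0,-10.5,0.007,-0.0015,0]]}}

```text
clock: 13.65
ee_pos: [642.8, 159.6, 38.4]
tcp_rot: [[0.2, 0.98, 0.004], [0.98, -0.2, 0.006], [0.006, 0.002, -1.0]]
contact_force: [-1.8, -1.5, -1.6]
finger_gap: 0.581
```

Call:
{"method": "move_arm", "body": {"motion": [[0,0,-0.5,0,0,0],[0,0,-1,0,0,0],[0,0,-1,0,0,0]]}}

```text
clock: 13.95
ee_pos: [642.9, 159.8, 38.2]
tcp_rot: [[0.2, 0.98, 0.004], [0.98, -0.2, 0.006], [0.006, 0.002, -1.0]]
contact_force: [-4.9, 0.4, 4.5]
finger_gap: 0.578
```

In contact with the plate. Sliding towards the back rail.

Call:
{"method": "move_arm", "body": {"motion": [[1,-0.2,0,0,0,0],[3,-0.6,0,0,0,0],[5,-1,0,0,0,0],[7,-1.4,0,0,0,0],[8.3,-1.7,0,0,0,0],[8.3,-1.7,0,0,0,0]]}}

```text
clock: 14.55
ee_pos: [650.9, 158.3, 38.2]
tcp_rot: [[0.201, 0.98, 0.003], [0.98, -0.201, 0.006], [0.007, 0.002, -1.0]]
contact_force: [-5.7, 0.8, 4.6]
finger_gap: 0.579
```

```bash
python3 - <<'E'
from rel import *
rep();grab('wrist');rel()
E
```

```text
clk 14.55 ee [650.9 158.3  38.2] fix -3.7 -17.1 rv [-0.0064  0.0029 -0.0003] f [-5.7  0.8  4.6] gap 0.579
V 3664 x [-24.7 -14.8] y [65.6 89.3] z 74.9 zslope_y -0.005 dyaw -0.5
V 3807 x [15.4 25.3] y [65.3 89.4] z 74.8 zslope_y -0.007 dyaw 0.17
V 466 x [-29. -19.] y [40.1 43.6] z 74.8 zslope_y -0.354 dyaw 10.32
V 466 x [11. 21.] y [40.1 43.6] z 74.9 zslope_y -0.338 dyaw -9.13
rail 2998 x [25.1 37.2] y [-19.5  63.9] z 25.0 zslope_y -0.005 dyaw 4.32
spare 2214 x [-24.7 -14.4] y [65.3 79.9] z 74.9 zslope_y 0.009 dyaw 0.02
spare 2310 x [15.  25.2] y [65.  79.8] z 74.8 zslope_y 0.002 dyaw -0.2
spare 8327 x [-37.3 -18.7] y [-43.6  43.4] z 75.0 zslope_y -0.008 dyaw -0.94
spare 8344 x [10.7 29.8] y [-43.6  43.4] z 75.0 zslope_y -0.008 dyaw 0.85
```

Call:
{"method": "move_arm", "body": {"motion": [[1.5,-0.3,0,0,0,0],[2.9,-0.6,0,0,0,0],[3.9,-0.8,0,0,0,0],[3.9,-0.8,0,0,0,0]]}}

```text
clock: 15.0
ee_pos: [654.7, 157.6, 38.2]
tcp_rot: [[0.201, 0.98, 0.003], [0.98, -0.201, 0.006], [0.007, 0.001, -1.0]]
contact_force: [-6.7, 1.6, 5.4]
finger_gap: 0.58
```

Call:
{"method": "move_arm", "body": {"motion": [[0.5,-0.1,0,0,0,0],[1,-0.2,0,0,0,0],[1,-0.2,0,0,0,0]]}}

```text
clock: 15.3
ee_pos: [654.8, 157.6, 38.2]
tcp_rot: [[0.201, 0.98, 0.0], [0.98, -0.201, 0.007], [0.007, -0.001, -1.0]]
contact_force: [-10.9, 1.9, 8.0]
finger_gap: 0.577
```

The rail contact stopped it. Sliding along to the fixed V-block.

Call:
{"method": "move_arm", "body": {"motion": [[0.2,1,0,0,0,0],[0.8,4,0,0,0,0],[1.6,8,0,0,0,0],[2.4,12,0,0,0,0],[3.2,15.5,0,0,0,0],[3.8,18.5,0,0,0,0],[4,19.5,0,0,0,0],[4,19.5,0,0,0,0]]}}

```text
clock: 16.1
ee_pos: [657.9, 172.1, 38.3]
tcp_rot: [[0.202, 0.979, -0.004], [0.979, -0.202, -0.001], [-0.002, -0.004, -1.0]]
contact_force: [-17.3, -18.0, 14.8]
finger_gap: 0.575
```

Call:
{"method": "move_arm", "body": {"motion": [[0.1,0.5,0,0,0,0],[0.2,1,0,0,0,0],[0.2,1,0,0,0,0]]}}

```text
clock: 16.4
ee_pos: [658.1, 172.7, 38.3]
tcp_rot: [[0.202, 0.979, -0.004], [0.979, -0.202, -0.002], [-0.003, -0.004, -1.0]]
contact_force: [-18.0, -20.2, 15.3]
finger_gap: 0.578
```

Call:
{"method": "move_arm", "body": {"motion": [[0.1,0.5,0,0,0,0],[0.2,1,0,0,0,0],[0.2,1,0,0,0,0]]}}

```text
clock: 16.7
ee_pos: [658.3, 173.7, 38.3]
tcp_rot: [[0.202, 0.979, -0.004], [0.979, -0.202, -0.002], [-0.003, -0.004, -1.0]]
contact_force: [-18.3, -18.6, 14.3]
finger_gap: 0.578
```

```bash
python3 - <<'E'
from rel import *
rep();p,*_=grab('wrist');rel();cv2.imwrite('pics/w6.png',p)
E
```

```text
clk 16.7 ee [658.3 173.7  38.3] fix 0.4 -0.5 rv [ 0.0018 -0.0044  0.0006] f [-18.3 -18.6  14.3] gap 0.578
V 5904 x [-24.7 -14.8] y [ 65.5 105.9] z 74.9 zslope_y -0.004 dyaw -0.25
V 5916 x [15.4 25.3] y [ 65.5 105.8] z 74.9 zslope_y -0.002 dyaw -0.17
V 2177 x [-24.6 -14.7] y [40.1 60.3] z 75.0 zslope_y -0.024 dyaw 0.17
V 2124 x [15.5 25.4] y [40.3 60.1] z 74.8 zslope_y -0.017 dyaw -0.74
rail 141 x [30.7 37.2] y [50.  55.8] z 25.0 zslope_y 0.05 dyaw 28.88
spare 1951 x [-24.7 -14.4] y [65.1 79.7] z 74.9 zslope_y -0.003 dyaw -0.25
spare 1968 x [15.  25.2] y [65.1 80. ] z 74.9 zslope_y -0.002 dyaw 0.33
spare 8334 x [-33.5 -14.3] y [-27.   60.1] z 75.2 zslope_y -0.01 dyaw -0.96
spare 8282 x [15.  33.1] y [-27.   59.9] z 75.0 zslope_y -0.011 dyaw 0.63
```

View pics/w6.png

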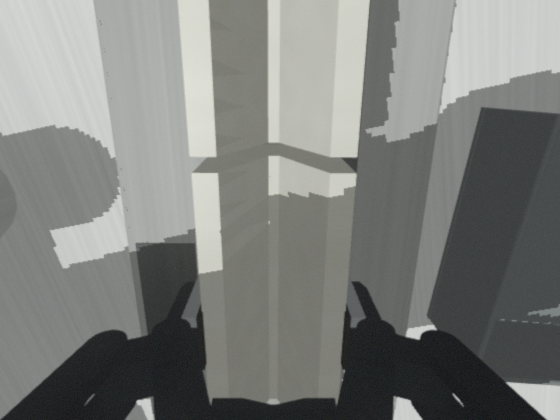

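A gap of about 5 mm remains (rows 150–170), and friction is holding the block back. I'll ease the down and rail pressure and continue.

Call:
{"method": "move_arm", "body": {"motion": [[-0.5,0.1,0.4,0,0,0],[-1,0.2,0.8,0,0,0],[-1,0.7,0.8,0,0,0],[-0.9,1.2,0.8,0,0,0],[-0.9,1.2,0.8,0,0,0]]}}

```text
clock: 17.25
ee_pos: [658.9, 177.7, 38.2]
tcp_rot: [[0.201, 0.98, 0.002], [0.98, -0.201, 0.003], [0.003, 0.001, -1.0]]
contact_force: [-6.2, -8.6, 3.4]
finger_gap: 0.576
```

Call:
{"method": "move_arm", "body": {"motion": [[0.1,0.5,0,0,0,0],[0.2,1,0,0,0,0],[0.3,1.5,0,0,0,0],[0.4,2,0,0,0,0],[0.4,2,0,0,0,0]]}}

```text
clock: 17.75
ee_pos: [659.2, 178.6, 38.2]
tcp_rot: [[0.201, 0.98, 0.001], [0.98, -0.201, 0.001], [0.001, 0.0, -1.0]]
contact_force: [-9.1, -11.5, 5.1]
finger_gap: 0.578
```

```bash
python3 - <<'E'
from rel import *
rep();p,*_=grab('wrist');rel()
E
```

```text
clk 17.75 ee [659.2 178.6  38.2] fix 0.3 4.5 rv [-0.0011  0.0007 -0.0002] f [ -9.1 -11.5   5.1] gap 0.578
V 8991 x [-24.8 -14.8] y [ 41.  110.5] z 74.9 zslope_y -0.001 dyaw -0.37
V 8984 x [15.3 25.3] y [ 41.  110.5] z 74.9 zslope_y -0.001 dyaw -0.31
spare 10075 x [-31.6 -14.6] y [-21.6  79.3] z 75.0 zslope_y -0.007 dyaw -1.08
spare 10111 x [14.7 32.2] y [-21.8  79.3] z 74.9 zslope_y -0.007 dyaw 0.78
```

Call:
{"method": "move_arm", "body": {"motion": [[0.1,0.5,0,0,0,0],[0.2,1,0,0,0,0],[0.3,1.5,0,0,0,0],[0.4,2,0,0,0,0],[0.4,2,0,0,0,0]]}}

```text
clock: 18.3
ee_pos: [659.1, 178.6, 38.2]
tcp_rot: [[0.201, 0.98, -0.001], [0.98, -0.201, -0.002], [-0.002, -0.001, -1.0]]
contact_force: [-12.0, -20.4, 7.1]
finger_gap: 0.576
```

```bash
python3 - <<'E'
from rel import *
rep();p,*_=grab('wrist');rel();cv2.imwrite('pics/w7.png',cv2.resize(p[60:300,150:420],None,fx=2.5,fy=2.5,interpolation=cv2.INTER_CUBIC))
E
```

```text
clk 18.3 ee [659.1 178.6  38.2] fix 0.2 4.4 rv [ 0.0021 -0.0012 -0.0002] f [-12.  -20.4   7.1] gap 0.576
V 8998 x [-24.7 -14.8] y [ 41.  110.6] z 74.9 zslope_y -0.001 dyaw -0.32
V 8990 x [15.4 25.3] y [ 41.  110.5] z 74.9 zslope_y -0.001 dyaw -0.29
spare 10105 x [-31.9 -14.6] y [-21.8  79.4] z 75.0 zslope_y -0.007 dyaw -1.07
spare 10128 x [14.7 32.8] y [-21.9  79.3] z 74.9 zslope_y -0.007 dyaw 0.77
```

View pics/w7.png

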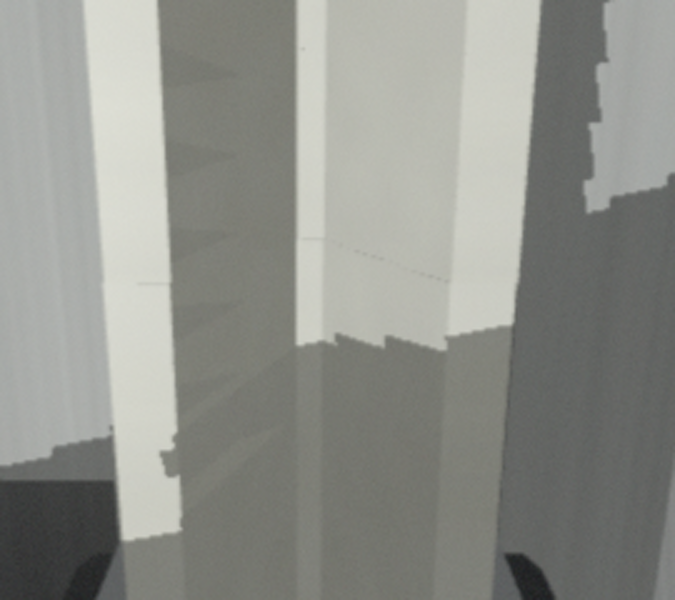

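The seam is a hairline, at about row 283 in the crop, with edges and grooves in line. The last 2 mm of commanded push moved nothing and the force rose to 20 N, so it is seated. I'll ease most of the preload, then let go.

Call:
{"method": "move_arm", "body": {"motion": [[-0.3,-0.8,0,0,0,0],[-0.5,-1.5,0,0,0,0],[-0.5,-1.5,0,0,0,0]]}}

```text
clock: 18.65
ee_pos: [659.1, 178.6, 38.2]
tcp_rot: [[0.201, 0.98, 0.001], [0.98, -0.201, 0.001], [0.001, 0.001, -1.0]]
contact_force: [-8.1, -12.8, 3.5]
finger_gap: 0.581
```

Call:
{"method": "move_arm", "body": {"motion": [[0,0,0,0,0,0],[0,0,0,0,0,0],[0,0,0,0,0,0],[0,0,0,0,0,0],[0,0,0,0,0,0]], "fingers": 75}}

```text
clock: 19.15
ee_pos: [660.2, 182.6, 38.3]
tcp_rot: [[0.2, 0.98, 0.005], [0.98, -0.2, 0.006], [0.007, 0.004, -1.0]]
contact_force: [0.9, 0.3, 0.3]
finger_gap: 0.878
```

```bash
python3 - <<'E'
from rel import *
rep();p,*_=grab('wrist');rel();cv2.imwrite('pics/w8.png',p)
E
```

```text
clk 19.15 ee [660.2 182.6  38.3] fix 0.5 8.6 rv [-0.0063  0.0053 -0.0012] f [0.9 0.3 0.3] gap 0.878
V 9223 x [-24.7 -14.8] y [ 41.1 114.5] z 74.9 zslope_y -0.001 dyaw -0.31
V 9215 x [15.3 25.3] y [ 41.1 114.6] z 74.9 zslope_y -0.002 dyaw -0.35
spare 8704 x [-24.9 -14.6] y [-18.4  79.4] z 74.9 zslope_y 0.0 dyaw -0.15
spare 8700 x [14.7 25. ] y [-18.1  79.4] z 74.9 zslope_y 0.0 dyaw -0.31
spare 1173 x [-49.7 -37.1] y [-1.4 20.2] z 76.3 zslope_y 0.024 dyaw 13.3
spare 1137 x [37.4 49.7] y [-1.4 20.2] z 76.3 zslope_y 0.014 dyaw -12.91
```

View pics/w8.png

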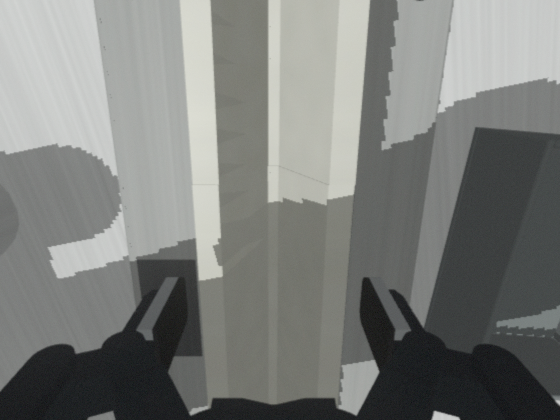

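Released. The block stays flush and flat (top at z 74.9, x edges -24.9 to 25.0), with the fingers clear on both sides. I'll retreat upward and check.

Call:
{"method": "move_arm", "body": {"motion": [[0,0,5,0,0,0],[0,0,20,0,0,0],[0,0,45,0,0,0],[0,0,75,0,0,0],[0,0,105,0,0,0],[-5,-5,135,0,0,0],[-10,-15,160,0,0,0],[-20,-25,175,0,0,0]]}}

```text
clock: 20.0
ee_pos: [641.3, 157.1, 217.8]
tcp_rot: [[0.2, 0.98, 0.011], [0.98, -0.2, 0.006], [0.008, 0.009, -1.0]]
contact_force: [0.4, 0.4, -0.3]
finger_gap: 0.88
```

Call:
{"method": "move_arm", "body": {"motion": [[-15,-10,10,0,0,0],[-50,-40,20,0,0,0],[-90,-75,20,0,0,0],[-130,-110,20,0,0,0],[-165,-140,20,0,0,0],[-190,-160,20,0,0,0],[-200,-170,20,0,0,0]]}}

```text
clock: 20.7
ee_pos: [438.5, -13.9, 234.2]
tcp_rot: [[0.202, 0.979, 0.007], [0.979, -0.202, 0.005], [0.007, 0.006, -1.0]]
contact_force: [0.2, -0.7, 0.4]
finger_gap: 0.879
```

```bash
python3 - <<'E'
from rel import *
rep()
for n in('scene','top'):
    p,d,K,T=grab(n);cv2.imwrite(f'pics/{n}9.png',p)
    P=cloud(d,K,T);Q=P-F;x,y,z=Q@fx,Q@fy,Q[...,2]
    m=(abs(z-75)<3)&(abs(x)<32)&(y>-80)&(y<160)
    for nm,mm in(('front',m&(x<-5)),('rear',m&(x>5))):
        mm=cv2.morphologyEx(mm.astype(np.uint8),cv2.MORPH_OPEN,np.ones((2,2)),anchor=(0,0))>0
        for l,q in(('sp',mm&(y<60)),('V',mm&(y>70)&(y<142))):
            if q.sum()>10: print(n,nm,l,q.sum(),'x',np.percentile(x[q],[3,50,97]).round(1),'y',y[q].min().round(1),y[q].max().round(1),'z',np.median(z[q]).round(1))
E
sed -i 's/post riser top.);/post riser top_old");/' m.py; sed -i "s/top_old\"/top'/; s/sel(460,580,-260,-140,146,156,'button')/sel(390,490,-430,-330,136,156,'post new')/" m.py; python3 m.py
```

```text
clk 20.7 ee [438.5 -13.9 234.2] fix -177.2 -228.5 rv [-0.0053  0.0067  0.0012] f [ 0.2 -0.7  0.4] gap 0.879
scene front sp 284 x [-72.9 -21.4 -16.8] y -69.9 59.4 z 74.4
scene front V 204 x [-72.3 -20.4 -16.1] y 70.6 141.7 z 74.6
scene rear sp 266 x [-3.5 20.2 23.8] y -70.2 60.0 z 74.4
scene rear V 194 x [-2.1 20.8 24.6] y 70.2 141.9 z 74.8
top front sp 241 x [-23.3 -18.8 -13.5] y -52.7 59.2 z 74.1
top front V 147 x [-23.1 -18.9 -13.6] y 70.6 141.9 z 74.5
top rear sp 254 x [16.6 21.4 34. ] y -51.8 59.7 z 74.0
top rear V 147 x [17.7 22.1 34.3] y 70.6 142.0 z 74.3
top post riser top none
top post new 552 mean [ 440.8 -378.3  142.5] rect [array([ 440.9, -380. ]), array([44.5, 45.1]), np.float64(2.7)]
top plate 3380 mean [612.4 173.3  15. ] rect [array([633.5, 179. ]), array([300.7, 100.1]), np.float64(78.1)]
top rail 96 mean [674.8 100.9  24.5] rect [array([674.6, 102. ]), array([42.2, 11.9]), np.float64(77.7)]
top Vtop 418 mean [649.9 235.3  73.8] rect [array([650.2, 235.7]), array([174. ,  11.2]), np.float64(78.2)]
top tower top 323 mean [632.1  51.2 134.1] rect [array([632.5,  51.8]),
[... 1039 characters left out ...]
14.4]), np.float64(77.5)]
scene tower top 266 mean [634.8  53.1 134.2] rect [array([632.4,  52.4]), array([34.3, 36. ]), np.float64(77.6)]
scene bin rim 423 mean [662.4 222.8  51.3] rect [array([662.1, 219.8]), array([198.9,   8.1]), np.float64(78.3)]
scene can 346 mean [506.9 238.1 129.8] rect [array([505.6, 238.3]), array([46.7, 49.3]), np.float64(15.7)]
scene pipe 25 mean [ 730.6 -199.    88.1] rect [array([ 730.2, -199.3]), array([ 5.1, 15.1]), np.float64(36.7)]
scene wrench 379 mean [400.1   5.2   6.6] rect [array([390.4,   5.1]), array([ 38.8, 168.5]), np.float64(86.2)]
rack dark 1665 ((643.3967895507812, -174.50799560546875), (89.17092895507812, 178.2574920654297), 6.6001057624816895)
```

View pics/scene9.png

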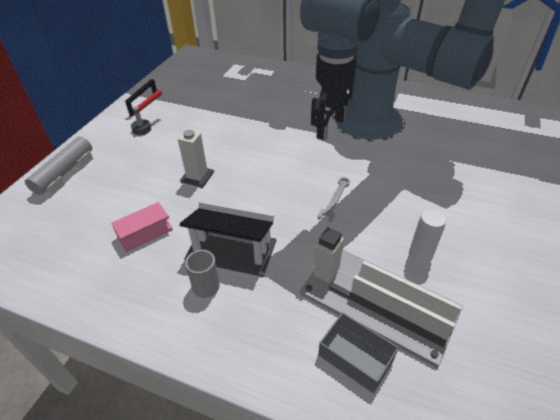

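View pics/top9.png

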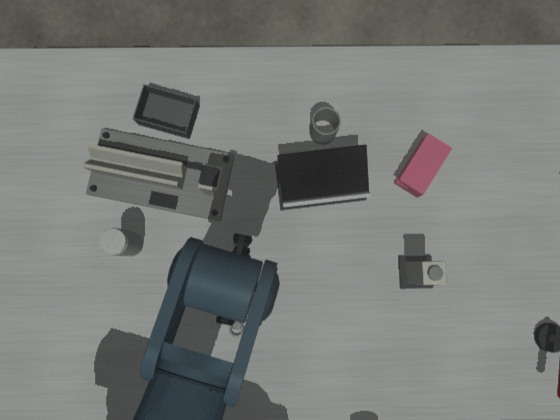

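All in place. I'll take one closer wrist look from above to confirm the whole length lies against the rail.

Call:
{"method": "move_arm", "body": {"motion": [[15,10,10,0,0,0],[50,40,20,0,0,0],[90,75,20,0,0,0],[130,110,20,0,0,0],[165,140,20,0,0,0],[190,160,20,0,0,0],[200,175,20,0,0,0],[200,175,20,0,0,0]]}}

```text
clock: 21.6
ee_pos: [641.5, 165.5, 252.3]
tcp_rot: [[0.197, 0.98, 0.004], [0.98, -0.197, 0.007], [0.008, 0.003, -1.0]]
contact_force: [0.2, 0.5, 0.3]
finger_gap: 0.885
```

```bash
python3 - <<'E'
from tgt import *
rep();p,d,K,T=grab('wrist');cv2.imwrite('pics/w10.png',p)
P=cloud(d,K,T);Q=P-F;x,y,z=Q@fx,Q@fy,Q[...,2]
m=(abs(z-75)<3)&(abs(x)<30)
m=cv2.morphologyEx(m.astype(np.uint8),cv2.MORPH_OPEN,np.ones((3,3)))>0
for lo in range(-60,140,15):
    for nm,s in(('f',x<0),('r',x>0)):
        q=m&s&(y>lo)&(y<lo+15)
        if q.sum()>20: print(lo,nm,np.percentile(x[q],[2,98]).round(1),np.median(z[q]).round(1),end='  ')
    q=(abs(z-25)<2.5)&(x>15)&(x<45)&(y>lo)&(y<lo+15)
    print('rail',np.percentile(x[q],[2,98]).round(1) if q.sum()>20 else '')
E
```

```text
clk 21.6 ee [641.5 165.5 252.3] fix -14.4 -12.0 rv [-0.0068  0.0045 -0.0044] f [0.2 0.5 0.3] gap 0.885
-60 f [-24.8 -16.2] 74.9  -60 r [15.7 24.4] 74.9  rail [31.7 36.8]
-45 f [-24.8 -16.1] 75.1  -45 r [15.5 24.9] 75.0  rail [31.4 37.1]
-30 f [-24.7 -16.2] 75.0  -30 r [15.8 24.9] 74.9  rail [31.6 37.2]
-15 f [-24.6 -15.3] 75.0  -15 r [15.5 24.7] 74.9  rail [31.7 36.9]
0 f [-24.5 -15.4] 74.9  0 r [15.7 24.9] 74.9  rail [31.5 37.1]
15 f [-24.4 -15.4] 74.7  15 r [16. 25.] 74.8  rail [31.7 37.3]
30 f [-24.3 -16.3] 75.0  30 r [15.7 25. ] 74.8  rail [31.5 37.4]
45 f [-24.3 -15.5] 74.9  45 r [15.9 24.9] 74.8  rail [31.5 37. ]
60 f [-24.2 -15.6] 74.8  60 r [16.1 25. ] 74.8  rail [31.8 37.2]
75 f [-24.1 -14.8] 74.8  75 r [16.1 25.2] 74.7  rail [31.9 37.3]
90 f [-24.  -15.6] 74.8  90 r [16.  25.3] 74.7  rail [32.1 37.6]
105 f [-23.9 -15.7] 74.8  105 r [16.2 25.4] 74.8  rail [32.  37.4]
120 f [-23.8 -15. ] 74.7  120 r [16.3 25.4] 74.8  rail [32.  37.6]
135 f [-23.7 -15.6] 74.7  135 r [16.3 25.6] 74.7  rail [32.  37.2]
```

View pics/w10.png

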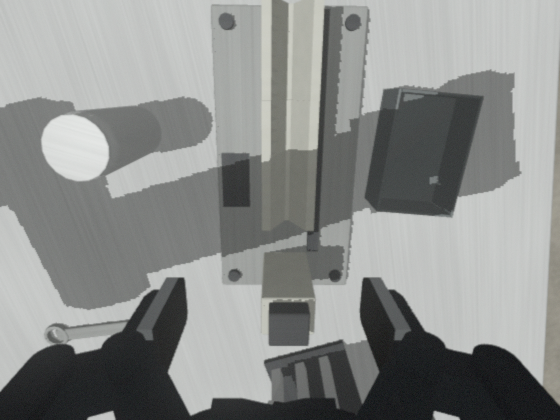

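The spare and the fixed V-block form one straight, continuous body at (290,130), in line with the rail. I can see no gap at the seam near (290,100).

```bash
python3 -c "
from cell import r
print(r.hand_in())"
```

```text
the job is handed in; nothing more can be done
None
```

I finished the job in the order asked and handed it in at about 21.7 s of the 61 s allowed.

- **Rest post:** I lifted it and stood it upright on open bench at about (440, -380) mm. That is about 200 mm from where it stood.
- **Spare V-block:** I gripped it square to the slope, set it down on the plate by force contact, and slid it against the back rail. I then slid it along until pushing further moved nothing. I eased the pressure, let go and backed the arm away.

**Last checks**
- The spare and fixed V-block edges form one straight line to a few tenths of a millimetre, along the rail's line. Both tops are at 75 mm, and I could see no gap at the seam.
- Can, bin and wrench measured or looked the same as at the start. I compared the pipe and the pink block mainly by eye, and both looked unmoved.
- The highest wrist force I read was about 30 N.

**What went wrong on the way**
- **Clipped first move:** it stopped short, so the gripper came down about 70 mm beside the post. It touched nothing, and I raised it and corrected.
- **Block stuck mid-slide:** friction held it about 5 mm short of the fixed V-block until I eased the pressure.
- **Scene camera offset:** it put the spare about 0.7 mm off in x from the fixed V-block. That fits a 0.3° error in my estimate of the fixture's angle, and the closer wrist view did not show it.

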